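# Rock the nail anvil out of its oak block

### The job

The little nail anvil has to come out of its oak block so that I can slip new packing under it: first clear the block by hanging the nail tray by its bail on the iron hook, and let go of it. Then take the nail anvil by its head and, with its foot still down in the hole, rock it side to side along its length until the softwood packing on both sides has been pressed back - a straight pull will not free it - and draw it up until its foot is just clear of the block. Finish holding it still there, upright over its hole with the foot no more than a couple of fingers' breadth (about 30 mm) above the block, with the tray still hanging and the nails and tools on the bench left where they lie.

Things in the scene. Friction and masses are not known exactly. Their poses are not given: they have to be found in the camera images.
- block: Dark oak block with iron bands, fixed: 180 (its x) x 240 (its y) x 90 mm high; origin: centre of its underside, z up. In its top the nail anvil is sunk in a mortise at x 0, y -55 mm; the nail tray stands on its +y half.
- mortise (a point): Centre of the mortise mouth, level with the block's top; axes as the block's. A slot 60 mm deep, 17 mm wide in x; along y the tang is gripped between two pale softwood packings 47 mm high; below them a pocket 12 mm high and 22 mm long in y holds the foot.
- packing_heel (a joint): How far the packing on the +y side of the tang is pressed back (outwards, m): 0 to 0.0008 at the start, 0.007 at most. It yields at about 22 N and stays where it is pressed. The anvil's foot passes when BOTH packings are back about 2.7 mm; 3 mm or more is easy.
- packing_horn (a joint): The same for the packing on the -y side.
- anvil_head (a point): Centre of the head of the nail anvil (T-shaped iron bench stake, 0.5 to 0.75 kg, loose). z up, y along the head (cone horn to -y), axes as the block's at the start. Flat sides 26 mm apart in x, 28 mm high, y -22 to +34 mm, horn on to -57. 94 mm above the foot's underside, so 34 mm above the block at the start; head's underside 20 mm above the block, below it a neck 20 x 24 mm.
- anvil_foot (a point): Middle of the foot's underside; starts on the mortise floor, 60 mm below the block's top. Tang 15 mm square; its lowest 10 mm, the foot, is 21 mm along y and catches under the packings (2 mm of lift, then it stops). Rocking pivots about the foot: a lean of about 0.1 rad each way along y (10 mm at the head, under 15 N) presses the packings back enough.
- tray_bail (a point): Middle of the bail's top bar. Nail tray: open wooden box 64 (x) x 92 (y) x 40 mm, empty, 0.17 to 0.29 kg, loose. Bail: rigid, forged from flat iron; top bar 9 mm square, straight along the tray's y, 80 mm clear between its uprights, its axis 100 mm above the tray's underside, 55 mm free between bar and box rim. z up, y along the bar.
- hook: Iron stand fixed to the bench; origin: centre of its foot plate's underside (100 x 90 mm). A post 16 mm square and 227 mm high carries one arm at height 200 mm.
- hook_seat (a point): Point on top of the hook's arm, 205 mm above the bench, 75 mm from the post's axis; the bail hangs here or up to about 30 mm either way along the arm. z up, x along the arm, which points to -x: level flat bar 12 mm wide, 10 mm thick, ending in an upturned tip 50 mm to -x of this point, its top 20 mm above this point.
- nail1: Bystander: black iron nail 104 mm long, 9 mm square, lying on the bench; origin under the middle of its shank.
- nail2: Bystander: a like nail.
- nail3: Bystander: a like nail.
- gauge: Bystander: bronze nail gauge, notched plate 130 x 36 x 6 mm; origin under its middle.
- wrench: Bystander: steel scroll wrench, 257 mm long, two-pronged end at +x; origin 120 mm from its plain end, on its underside.
- crock: Bystander: tan stoneware crock, 116 mm across, 112 mm high; origin under its centre.
- hammer: Bystander: hand hammer 300 mm long, lying along its x; origin on its underside.

How it is judged (in metres and radians):
On the way, in this order (a step that is already met when the one before it is completed fails the run):
1. the tray hangs by its bail on the hook, let go (contact force between tray and hook above 0.5 N and contact force between the fingers and tray below 0.1 N and contact force between tray and block below 0.1 N and x of tray_bail in the frame of hook_seat between -0.047 and 0.05 m and y of tray_bail in the frame of hook_seat between -0.037 and 0.037 m and z of tray_bail in the frame of hook_seat between -0.012 and 0.025 m and angle between tray's own z axis and vertical below 0.5 rad), for 0.3 s.
2. with its foot still down in the mortise, the anvil has been rocked until both packings are pressed back (value of joint each of packing_heel, packing_horn above 0.0015 m and z of anvil_foot in the frame of mortise below -0.053 m), for 0.05 s.
At the end, for the whole second after the job is handed in: The nail anvil is held still in the fingers, its foot 2 to 40 mm above the block's top and within 30 mm of the mortise's centre seen from above, upright within 0.2 rad, touching neither block nor tray; the tray hangs by its bail on the hook's arm, let go (all of step 1 and z of anvil_foot in the frame of mortise between 0.002 and 0.04 m and horizontal distance between anvil_foot and mortise below 0.03 m and angle between anvil_foot's own z axis and vertical below 0.2 rad and contact force between the fingers and anvil above 1 N and contact force between anvil and block below 0.1 N and contact force between anvil and tray below 0.1 N and linear speed of anvil below 0.03 m/s); the arm keeps its last pose, push and grip.
It fails at once if a nail is shoved more than 30 mm (distance of any of nail1, nail2, nail3 from where it was at the start of the episode above 0.03 m).
It fails at once if the nail gauge, scroll wrench, crock or hammer is shoved more than 30 mm (distance of any of gauge, wrench, crock, hammer from where it was at the start of the episode above 0.03 m).
It also fails if it takes over 59 s, if anything falls off the work surface, if the arm or the gripper's body presses on something with over 40 N, if the wrist force passes 120 N, or if a joint passes its speed limit or range.

### The arm

A 6-joint arm with a two-finger parallel gripper is mounted at the origin on the work surface. World frame = base frame: x ahead of the robot, y to its left, z up, the work surface at z = 0. Lengths are in mm, angles in rad, forces in N, time in s.
With the tool pointing down it reaches from about 400 to 925 mm from the base axis. Payload 12.5 kg.
Tool frame: the origin (TCP) lies at the centre of the arm's flange, where the gripper is bolted on; the fingertips stand 190 mm ahead of it and the grasp point (between the pads) lies 171 mm ahead of it; z points along the fingers, y is the line along which they close (so a half turn about z gives the same grasp; the last joint's range is limited). The gripper opens to 95 mm and grips with 3 to 60 N. Pads are 20 mm wide; open, the fingers measure 119 mm over their backs; the gripper's body (75 mm by 180 mm) begins 59 mm behind the grasp point.
Start: joints at [1.193, 0.491, 1.559, -0, 1.092, -0.106], TCP at [167.767, 602.062, 404.761] pointing down, gripper open.
Joint ranges: [-3.1, 3.1], [-0.84, 2.19], [0.05, 2.79], [-1.13, 4.28], [0.06, 2.93], [-2.69, 2.69]. Speed limits (rad/s): [2.22, 2.22, 2.79, 3.14, 3.14, 3.14].

### API

Orientations are given as [roll, pitch, yaw] about the fixed x, y, z axes, in that order (R = Rz(yaw) Ry(pitch) Rx(roll)).
In Python, from cell import env, read_camera, search_frame, cut_out gives the robot as it stands. The module is installed in compiled form; this text tells all that it offers.
- The arm moves only by the tool move_arm, never from a script. Its argument "commands" is a list of rows, each a list of 3 entries, a list of its own where there are three numbers: the shift along the world's x, y, z normalised to -1 to 1, where 1 is 0.03 m, then the turn about the world's z normalised to -1 to 1, where 1 is 0.08 rad, then the opening, from -1 (shut) to 1 (fully open), so that 0 is half open. A call has 1 to 20 rows; each row shifts and turns the commanded pose from where the row before left it; what a row does not reach is not made up. A row lasts 1/12 s, in which the tool goes at most 41.7 mm and 7.16 degrees, less where a joint would pass 70% of its speed; a pose out of reach is approached as far as the arm can. A call with a number of a shift or a turn outside -1 to 1 is refused whole. A call with a gripper value outside its range is refused whole. The fingers move at their own pace and stop on an object; the grip force is fixed at half the most. Time passes only in rows, so rows that do not move let the fingers close. It gives the time, the measured TCP pose, the force, the opening and the grip force at its end, in the units of the state.
- env.state(): the state, without advancing time (a new reading comes with each control period).
- read_camera(name): name is "side" or "top"; returns a dict with "image" (384x512x3 uint8, red, green, blue), "fx", "fy", "cx", "cy" (pixels), "rvec" (rotation vector, rad) and "tvec" (3), from world to camera coordinates, as OpenCV has them. Camera axes: x right, y down, z forward; pixel columns grow to the right and rows downward; lengths in mm; the calibration is good to about 2 mm. A picture is of the moment at which its call begins. There is no depth.
- env.job_done(): hands the job in; it is judged then, once.
Trained networks look in a picture, given as the dict that the camera call returned (one of the last four; its "shot" number tells which), for a name from the list of things; names that differ only in an ending like _2 or _b are one class to them, and where a whole thing is asked for, a point or a joint stands for the part that bears it (a point fixed in the world has none). Each returns a list of dicts, best first, with "confidence" (0 to 1); they miss things now and then, are a little off and sometimes report something else, mostly with a low value. They report only what shows in the picture. A call takes as long as a camera call.
- search_frame(thing, picture): "at" ([column, row] in pixels, amid what is visible of it).
- cut_out(thing, picture): "region" (384x512 bool, what is visible of it) and "at" ([column, row] in pixels, amid what is visible of it).
The state is a dict: "t": time; "joints": joint angles; "qvel": joint speeds; "tau": joint torques, N m; "eef_pos": TCP position; "tcp_rot": TCP orientation; "ft_force": force on the tool from outside, world axes, zero at the start; "moment": the same for the moment, N m; "opening": opening from 0.0 (shut) to 1.0 (fully open); "grip_force": force on a finger pad.
Only numpy, scipy, OpenCV 4.12 (cv2) and the standard library are available. Lean on these libraries where they do the work, as an engineer would, in place of code of your own. Each camera call takes 0.05 s, during which the arm holds its last target. There are 200 camera calls.

## Working session

There is one attempt and no reset: what is moved stays moved. The work goes in short steps, Python scripts to look and compute and a tool call to move; the robot and the scene stay as the last step left them, time stands still between calls to the robot, and variables do not carry over. Pictures are saved under pics/ and viewed, at most 12 in all, crops included, and the job is handed in when it is done.

Besides the shell and the picture viewer there is one more tool, called after "Request:" by a JSON object that holds its "method" and its "body". move_arm: Moves the arm, as the interface text tells. Its arguments: {"type":"object","properties":{"commands":{"type":"array","items":{"type":"array"}}},"required":["commands"]}

```bash
mkdir -p pics; cat > h.py <<'E'
import numpy as np, cv2
from cell import env, read_camera, search_frame, cut_out
def mats(p):
    R=cv2.Rodrigues(np.array(p["rvec"],float))[0]; t=np.array(p["tvec"],float).ravel()
    K=np.array([[p["fx"],0,p["cx"]],[0,p["fy"],p["cy"]],[0,0,1]],float); return R,t,K
def atz(p,uv,z):
    R,t,K=mats(p); d=R.T@np.linalg.solve(K,[uv[0],uv[1],1.]); c=-R.T@t
    return c+d*(z-c[2])/d[2]
def proj(p,X):
    R,t,K=mats(p); q=(K@(R@np.atleast_2d(X).T+t[:,None])).T; return q[:,:2]/q[:,2:]
def save(p,name,scale=1): 
    im=cv2.cvtColor(p["image"],cv2.COLOR_RGB2BGR); cv2.imwrite(f"pics/{name}.png",cv2.resize(im,None,fx=1.5,fy=1.5,interpolation=cv2.INTER_CUBIC))
E
python3 - <<'E'
from h import *
s=env.state(); print({k:np.round(s[k],3) for k in ("t","eef_pos","tcp_rot","ft_force","opening")})
for n in("top","side"):
    p=read_camera(n); save(p,n+"0"); R,t,K=mats(p); print(n,np.round(-R.T@t),np.round(R[2],2))
    for th in["block","anvil_head","tray_bail","hook","nail1","gauge","wrench","crock","hammer"]:
        for r in search_frame(th,p)[:3 if th=="nail1" else 1]: print(th,np.round(r["at"],1),round(r["confidence"],2),np.round(atz(p,r["at"],{"block":90,"anvil_head":138,"tray_bail":190,"hook":200}.get(th,5))))
E
```

```text
{'t': np.float64(0.0), 'eef_pos': array([167.75 , 602.026, 404.146]), 'tcp_rot': array([-3.14, -0.  ,  2.87]), 'ft_force': array([ 0.139,  0.522, -0.114]), 'opening': np.float64(0.999)}
top [ 280.   31. 1510.] [ 0.21 -0.02 -0.98]
block [294.3 215.2] 0.75 [ 506. -111.   90.]
anvil_head [305.6 202.8] 0.49 [ 536. -145.  138.]
tray_bail [268.  203.7] 0.72 [532. -23. 190.]
hook [190.  215.7] 0.9 [509. 217. 200.]
nail1 [201.  253.2] 0.62 [410. 212.   5.]
nail1 [178.1 264.3] 0.55 [378. 292.   5.]
nail1 [221.  248.7] 0.45 [421. 143.   5.]
gauge [213.9 153.2] 0.81 [765. 150.   5.]
wrench [280.4 161.4] 0.68 [718. -86.   5.]
crock [111.1 219.7] 0.56 [548. 520.   5.]
hammer [190.5 217.4] 0.57 [537. 243.   5.]
side [396. 981. 972.] [ 0.15 -0.75 -0.64]
block [285.6 209.4] 0.74 [503.   5.  90.]
anvil_head [284.8 171.6] 0.58 [ 524. -123.  138.]
tray_bail [272.7 193.2] 0.96 [537.  53. 190.]
hook [261.4 275.7] 0.96 [515. 362. 200.]
nail1 [317.3 311.7] 0.52 [378. 300.   5.]
nail1 [310.6 282. ] 0.48 [404. 205.   5.]
gauge [190.5 254.8] 0.84 [772. 162.   5.]
wrench [226.2 199.8] 0.75 [ 725. -105.    5.]
crock [246.3 357.9] 0.89 [537. 461.   5.]
hammer [286.5 147.7] 0.68 [ 559. -460.    5.]
```

View pics/top0.png

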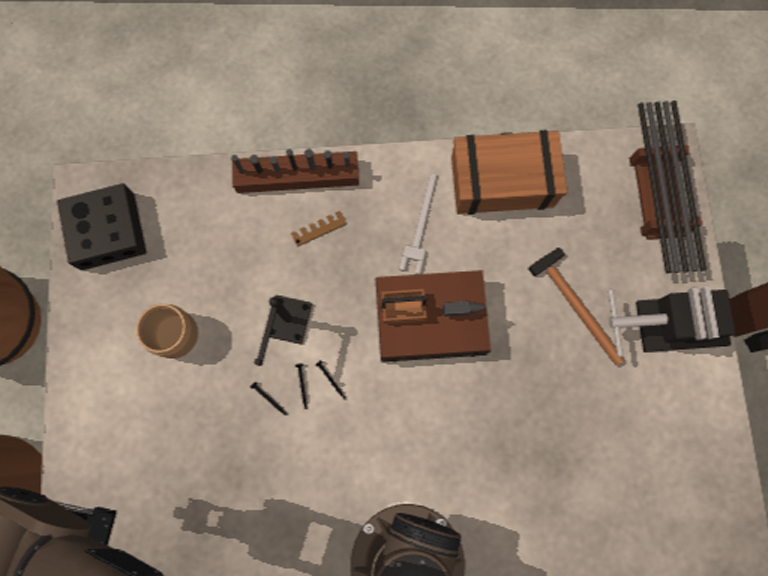

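View pics/side0.png

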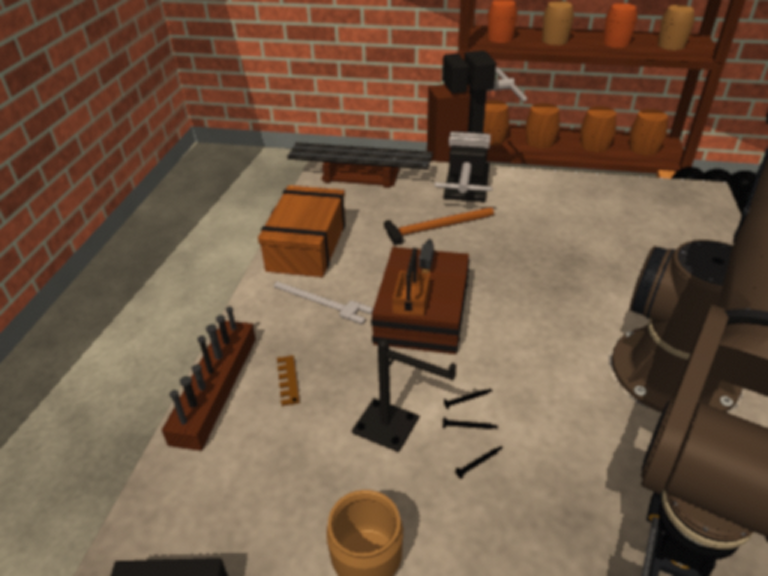

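The top picture (1.5x) shows the block at (376–490, 271–361). The tray is on its left, the anvil at (463,308), the hook post at (275,300) with its arm tip at (260,362), and the nails just below the arm. I'll take enlarged crops to measure from.

```bash
python3 - <<'E'
from h import *
for n,(x,y,w,h) in {"top":(160,170,180,110),"side":(230,150,110,150)}.items():
    p=read_camera(n); k=4
    c=cv2.cvtColor(p["image"],cv2.COLOR_RGB2BGR)[y:y+h,x:x+w]; c=cv2.resize(c,None,fx=k,fy=k,interpolation=cv2.INTER_CUBIC)
    c=cv2.convertScaleAbs(c,alpha=1.7,beta=20)
    for i in range(0,w,20): cv2.putText(c,str(x+i),(i*k,10),0,.35,(255,255,0)); cv2.line(c,(i*k,12),(i*k,18),(255,255,0))
    for i in range(20,h,20): cv2.putText(c,str(y+i),(0,i*k+4),0,.35,(255,255,0))
    cv2.imwrite(f"pics/{n}crop.png",c)
    for th in["block","anvil_head","tray_bail","hook"]:
        for r in cut_out(th,p)[:1]:
            m=r["region"].astype(np.uint8); ys,xs=np.nonzero(m); print(n,th,round(r["confidence"],2),m.sum(),xs.min(),xs.max(),ys.min(),ys.max(),np.round(cv2.minAreaRect(np.c_[xs,ys].astype(np.float32))[0:3][0],1),np.round(cv2.boxPoints(cv2.minAreaRect(np.c_[xs,ys].astype(np.float32))),1).tolist())
E
```

```text
top block 0.67 3349 251 327 180 240 [288.5 209.8] [[249.1999969482422, 183.1999969482422], [324.3999938964844, 178.6999969482422], [327.8999938964844, 236.39999389648438], [252.60000610351562, 240.89999389648438]]
top anvil_head 0.53 239 296 323 200 210 [309.5 205. ] [[296.0, 200.0], [323.0, 200.0], [323.0, 210.0], [296.0, 210.0]]
top tray_bail 0.84 620 255 284 193 215 [269.6 203.8] [[254.10000610351562, 194.10000610351562], [283.6000061035156, 192.1999969482422], [285.0, 213.5], [255.60000610351562, 215.5]]
top hook 0.61 876 170 208 197 243 [189.1 221.9] [[169.1999969482422, 242.3000030517578], [181.10000610351562, 194.5], [209.10000610351562, 201.5], [197.1999969482422, 249.3000030517578]]
side anvil_head 0.64 146 280 289 161 179 [284.5 170. ] [[280.0, 161.0], [289.0, 161.0], [289.0, 179.0], [280.0, 179.0]]
side tray_bail 0.76 679 262 286 167 210 [275.9 189.1] [[259.79998779296875, 207.6999969482422], [270.5, 165.10000610351562], [291.8999938964844, 170.5], [281.20001220703125, 213.10000610351562]]
side hook 0.55 1556 235 304 226 301 [268.1 266.4] [[230.39999389648438, 288.79998779296875], [253.39999389648438, 225.10000610351562], [305.8999938964844, 244.0], [282.79998779296875, 307.79998779296875]]
```

View pics/topcrop.png

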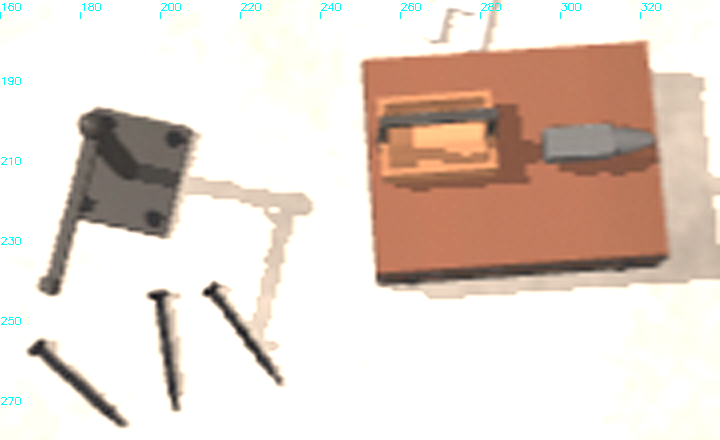

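View pics/sidecrop.png

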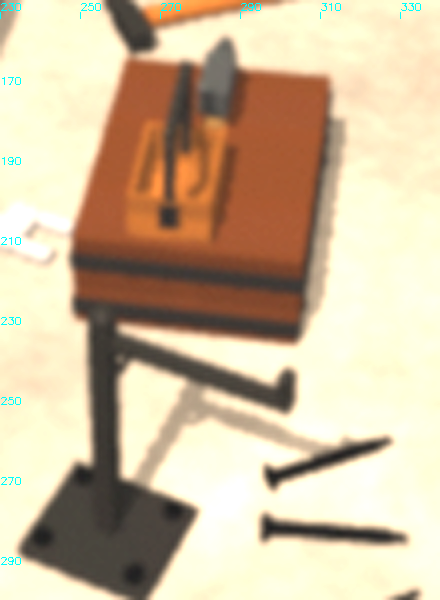

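The top crop gives the block's top corners at about (250.5,185), (321.8,180.5), (326.7,233.8) and (254.2,238.2). The bail bar runs (255,200)–(284,198), the anvil (296,206)–(324,205), and the hook from post top (184.3,200.5) to tip (172,241.5). The side crop shows the same layout.

```bash
python3 - <<'E'
from h import *
T=read_camera("top");S=read_camera("side")
f=lambda p,l,z:[np.round(atz(p,u,z)[:2],0).tolist() for u in l]
print("block top",f(T,[(250.5,185),(321.8,180.5),(326.7,233.8),(254.2,238.2)],90),"side",f(S,[(261.8,165),(312.3,169.3),(305,219.5),(248,214.5)],90))
print("bail",f(T,[(255,200.3),(284.2,198.3)],194), "box",f(T,[(254,195.3),(283,192.5),(285,211.5),(256.5,215)],130))
print("anvil T",f(T,[(295.8,206),(323.8,205)],140),"S",f(S,[(282.5,176),(286.5,160)],140))
print("post",f(T,[(184.3,200.5)],227),f(S,[(255.5,228)],227),"tip",f(T,[(172,241.5)],222),f(S,[(302.3,243)],222))
print("plate T",f(T,[(183.5,197.5),(209,202.5),(202,229),(180,224.5)],5),"S",f(S,[(250,266),(279.5,278),(266,300),(234.5,287)],5))
print("nails",f(T,[(169,256),(190.5,275.5),(200,243),(204,272),(212,242),(230,265)],8))
E
```

```text
block top [[618.0, 27.0], [617.0, -213.0], [437.0, -211.0], [439.0, 27.0]] side [[616.0, -212.0], [440.0, -215.0], [440.0, 41.0], [614.0, 47.0]]
bail [[544.0, 17.0], [544.0, -74.0]] box [[574.0, 18.0], [576.0, -77.0], [514.0, -78.0], [509.0, 14.0]]
anvil T [[527.0, -113.0], [524.0, -203.0]] S [[528.0, -96.0], [527.0, -186.0]]
post [[552.0, 229.0]] [[552.0, 238.0]] tip [[432.0, 270.0]] [[432.0, 265.0]]
plate T [[610.0, 265.0], [585.0, 176.0], [493.0, 205.0], [514.0, 281.0]] S [[585.0, 175.0], [493.0, 205.0], [518.0, 286.0], [613.0, 258.0]]
nails [[408.0, 321.0], [337.0, 250.0], [445.0, 214.0], [346.0, 204.0], [446.0, 172.0], [363.0, 115.0]]
```

Request:
{"method": "move_arm", "body": {"commands": [[[0.3, -0.5, 1], -0.8, 1], [[0.6, -1, 1], -0.8, 1], [[0.6, -1, 0], -0.8, 1], [[0.6, -1, 0], -0.8, 1], [[0.6, -1, 0], -0.8, 1], [[0.6, -1, 0], -0.8, 1], [[0.6, -1, 0], -0.8, 1], [[0.6, -1, 0], -0.8, 1], [[0.6, -1, 0], -0.8, 1], [[0.6, -1, 0], -0.8, 1], [[0.6, -1, 0], -0.8, 1], [[0.6, -1, 0], -0.8, 1], [[0.6, -1, 0], -0.8, 1], [[0.6, -1, 0], -0.8, 1], [[0.6, -1, 0], -0.8, 1], [[0.6, -1, 0], -0.8, 1], [[0.6, -1, 0], -0.8, 1], [[0.6, -1, 0], -0.8, 1], [[0.6, -1, 0], -0.8, 1], [[0.6, -0.7, 0], -0.8, 1]]}}

```text
t: 3.27
eef_pos: [517.6, 26.5, 462.1]
tcp_rot: [3.141, 0.0, 1.586]
ft_force: [0.2, 1.2, 0.7]
opening: 1.002
grip_force: 0.0
```

Request:
{"method": "move_arm", "body": {"commands": [[[0.4, -0.5, 0], -0.2, 1], [[0.4, -0.5, 0], 0, 1], [[0, 0, -0.7], 0, 1], [[0, 0, -0.7], 0, 1], [[0, 0, -0.7], 0, 1], [[0, 0, -0.6], 0, 1], [[0, 0, -0.5], 0, 1], [[0, 0, 0], 0, 1]]}}

```text
t: 3.93
eef_pos: [540.7, -1.1, 363.4]
tcp_rot: [-3.137, -0.001, 1.574]
ft_force: [-0.3, -0.1, 0.4]
opening: 0.999
grip_force: 0.0
```

```bash
python3 - <<'E'
from h import *
s=env.state(); print(np.round(s["eef_pos"],1),np.round(s["ft_force"],1))
a=[]
for n,(x,y,w,h) in {"top":(235,160,90,90),"side":(235,130,90,90)}.items():
    p=read_camera(n); c=cv2.cvtColor(p["image"],cv2.COLOR_RGB2BGR)[y:y+h,x:x+w]
    a.append(cv2.convertScaleAbs(cv2.resize(c,None,fx=4.4,fy=4.4,interpolation=cv2.INTER_CUBIC),alpha=1.7,beta=20))
cv2.imwrite("pics/grasp.png",np.hstack(a))
E
```

```text
[540.7  -1.1 363.4] [-0.3 -0.1  0.4]
```

View pics/grasp.png

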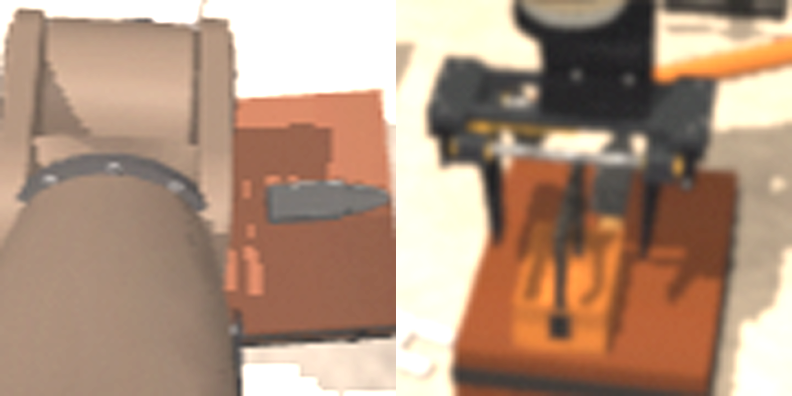

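The side view shows the bail midway between the open fingers, at crop x ≈ 570 with the fingers at 495 and 645. I'll close on it and lift.

Request:
{"method": "move_arm", "body": {"commands": [[[0, -0.1, 0.1], 0, 1], [[0, 0, 0], 0, -1], [[0, 0, 0], 0, -1], [[0, 0, 0], 0, -1], [[0, 0, 0], 0, -1], [[0, 0, 0], 0, -1], [[0, 0, 0], 0, -1], [[0, 0, 0], 0, -1], [[0, 0, 0], 0, -1], [[0, 0, 0], 0, -1], [[0, 0, 0], 0, -1]]}}

```text
t: 4.95
eef_pos: [541.0, -4.0, 368.9]
tcp_rot: [3.142, 0.0, 1.574]
ft_force: [-0.3, -0.7, 0.5]
opening: 0.357
grip_force: 0.0
```

Request:
{"method": "move_arm", "body": {"commands": [[[0, 0, -0.1], 0, -1], [[0, 0, 0], 0, -1], [[0, 0, 0], 0, -1], [[0, 0, 0], 0, -1], [[0, 0, 0], 0, -1], [[0, 0, 0], 0, -1], [[0, 0, 0], 0, -1], [[0, 0, 0], 0, -1]]}}

```text
t: 5.62
eef_pos: [541.0, -4.1, 365.7]
tcp_rot: [-3.141, -0.0, 1.574]
ft_force: [-0.4, 0.1, -2.9]
opening: 0.093
grip_force: 30.0
```

Request:
{"method": "move_arm", "body": {"commands": [[[0, 0, 0.3], 0, -1], [[0, 0, 0.6], 0, -1], [[0, 0, 0.6], 0, -1], [[0, 0, 0.5], 0, -1], [[0, 0, 0], 0, -1], [[0, 0, 0], 0, -1], [[0, 0, 0], 0, -1]]}}

```text
t: 6.2
eef_pos: [540.8, -4.0, 425.3]
tcp_rot: [-3.141, -0.0, 1.574]
ft_force: [-0.2, -0.2, -3.6]
opening: 0.092
grip_force: 30.0
```

```bash
python3 - <<'E'
from h import *
s=env.state(); print(np.round(s["eef_pos"],1),np.round(s["ft_force"],1),np.round(s["moment"],2),s["opening"])
p=read_camera("side"); x,y,w,h=220,90,130,140
c=cv2.cvtColor(p["image"],cv2.COLOR_RGB2BGR)[y:y+h,x:x+w]
cv2.imwrite("pics/lift.png",cv2.convertScaleAbs(cv2.resize(c,None,fx=4,fy=4,interpolation=cv2.INTER_CUBIC),alpha=1.7,beta=20))
E
```

```text
[540.8  -4.  425.3] [-0.2 -0.2 -3.6] [-0.01  0.13 -0.02] 0.09210136474652432
```

View pics/lift.png

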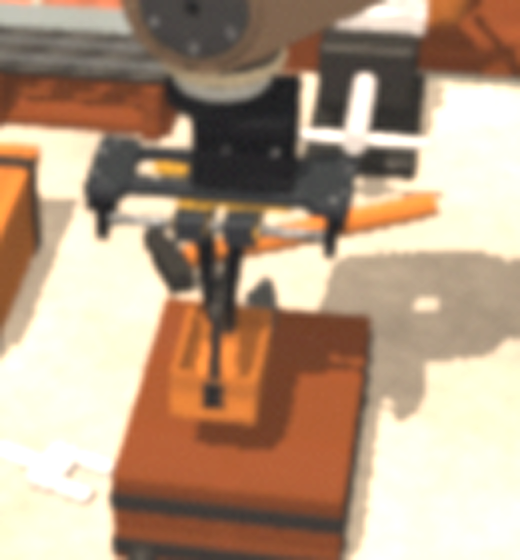

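Gripped and lifted with about 3 N of weight, and the tray is level. Next I carry it round the free end of the hook's arm.

Request:
{"method": "move_arm", "body": {"commands": [[[-0.35, 0.3, 0], -0.5, -1], [[-0.7, 0.6, 0], -0.75, -1], [[-0.7, 0.6, 0], -0.75, -1], [[-0.7, 0.6, 0], -0.75, -1], [[-0.7, 0.6, 0], -0.75, -1], [[-0.35, 0.3, 0], -0.25, -1], [[-0.25, 0.77, 0], 0, -1], [[-0.25, 0.77, 0], 0, -1], [[-0.25, 0.77, 0], 0, -1], [[-0.25, 0.77, 0], 0, -1], [[-0.25, 0.77, 0], 0, -1], [[-0.25, 0.77, 0], 0, -1], [[0, 0.9, 0], 0, -1], [[0, 0.9, -0.1], 0, -1], [[-0.1, 0.6, -0.1], 0, -1], [[0, 0.3, 0], 0, -1], [[0, 0, 0], 0, -1], [[0, 0, 0], 0, -1]]}}

```text
t: 7.75
eef_pos: [388.1, 305.3, 419.4]
tcp_rot: [-3.141, 0.001, 1.275]
ft_force: [0.3, -0.6, -2.8]
opening: 0.089
grip_force: 30.0
```

```bash
python3 - <<'E'
from h import *
s=env.state(); print(np.round(s["eef_pos"],1),np.round(s["tcp_rot"],3),np.round(s["ft_force"],1),s["opening"])
a=[]
for n,(x,y,w,h) in {"top":(130,180,100,90),"side":(230,200,100,90)}.items():
    p=read_camera(n)
    for r in cut_out("tray_bail",p)[:1]: print(n,r["at"],r["confidence"])
    c=cv2.cvtColor(p["image"],cv2.COLOR_RGB2BGR)[y:y+h,x:x+w]
    a.append(cv2.convertScaleAbs(cv2.resize(c,None,fx=4,fy=4,interpolation=cv2.INTER_CUBIC),alpha=1.7,beta=20))
    # predicted bail bar ends
    e=s["eef_pos"]; yw=s["tcp_rot"][2]-np.pi/2; d=np.array([-np.sin(yw),np.cos(yw),0]); z=e[2]-175.7
    print(np.round(proj(p,[np.r_[e[:2],z]+d*k for k in(-65,-25,15)]),1).tolist(), "hook seat/tip/post",np.round(proj(p,[[480,254,205],[432,268,225],[551,232,227]]),1).tolist())
cv2.imwrite("pics/pre.png",np.hstack(a))
E
```

```text
[388.1 305.3 419.4] [-3.141e+00  1.000e-03  1.275e+00] [ 0.3 -0.6 -2.8] 0.08910315209550682
top [180.3, 258.3] 0.67
[[180.6, 261.8], [167.2, 258.6], [153.8, 255.5]] hook seat/tip/post [[177.9, 225.7], [172.5, 241.2], [183.2, 200.8]]
side [318.6, 265.4] 0.78
[[329.9, 233.3], [324.0, 244.3], [317.7, 255.8]] hook seat/tip/post [[282.9, 242.3], [302.2, 243.1], [256.1, 226.5]]
```

View pics/pre.png

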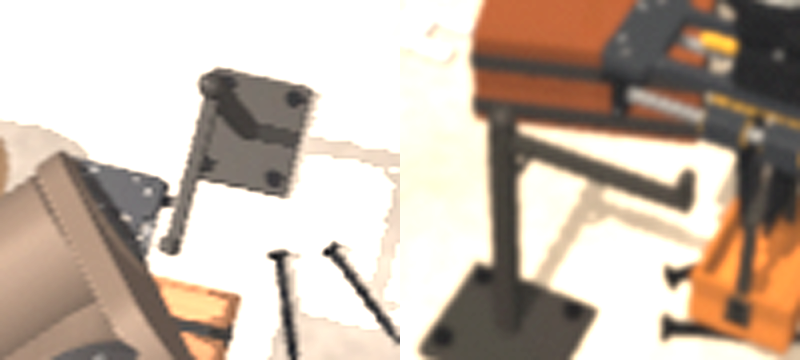

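The side view shows the tray just outside the upturned tip. The predicted bail points match the picture: near upright at crop (748,223), far upright at (205,327). Now I slide it in along the arm.

Request:
{"method": "move_arm", "body": {"commands": [[[0.3, -0.09, 0], 0, -1], [[0.5, -0.14, 0], 0, -1], [[0.5, -0.14, 0], 0, -1], [[0.5, -0.14, 0], 0, -1], [[0.5, -0.14, 0], 0, -1], [[0.5, -0.14, 0], 0, -1], [[0.5, -0.14, 0], 0, -1], [[0, 0, 0], 0, -1], [[0, 0, 0], 0, -1]]}}

```text
t: 8.7
eef_pos: [488.2, 277.0, 419.4]
tcp_rot: [-3.141, 0.0, 1.272]
ft_force: [-0.4, -0.1, -3.7]
opening: 0.095
grip_force: 30.0
```

```bash
python3 - <<'E'
from h import *
s=env.state(); print(np.round(s["eef_pos"],1),np.round(s["tcp_rot"],3),np.round(s["ft_force"],1),np.round(s["moment"],2),s["opening"])
a=[]
for n,(x,y,w,h) in {"top":(130,180,100,90),"side":(230,200,100,90)}.items():
    p=read_camera(n)
    c=cv2.cvtColor(p["image"],cv2.COLOR_RGB2BGR)[y:y+h,x:x+w]
    a.append(cv2.convertScaleAbs(cv2.resize(c,None,fx=4,fy=4,interpolation=cv2.INTER_CUBIC),alpha=1.7,beta=20))
cv2.imwrite("pics/in.png",np.hstack(a))
E
```

```text
[488.2 277.  419.4] [-3.141  0.     1.272] [-0.4 -0.1 -3.7] [ 0.01  0.15 -0.06] 0.0952886269377466
```

View pics/in.png

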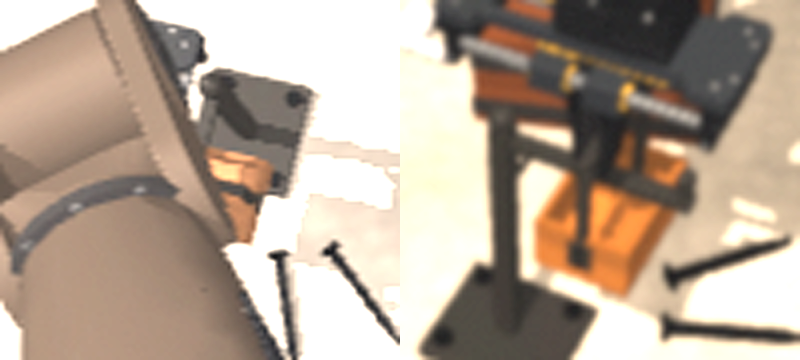

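The arm now passes through the bail, with the tray below it and no contact force. Next I lower the bail onto the seat.

Request:
{"method": "move_arm", "body": {"commands": [[[0, 0, -0.4], 0, -1], [[0, 0, -0.4], 0, -1], [[0, 0, -0.15], 0, -1], [[0, 0, -0.05], 0, -1], [[0, 0, -0.05], 0, -1], [[0, 0, 0], 0, -1], [[0, 0, 0], 0, -1]]}}

```text
t: 9.38
eef_pos: [487.0, 277.7, 388.9]
tcp_rot: [3.141, -0.0, 1.274]
ft_force: [-0.2, -0.5, -2.4]
opening: 0.097
grip_force: 30.0
```

Request:
{"method": "move_arm", "body": {"commands": [[[0, 0, -0.08], 0, -1], [[0, 0, 0], 0, -1], [[0, 0, 0], 0, -1]]}}

```text
t: 9.63
eef_pos: [487.0, 277.6, 386.0]
tcp_rot: [3.141, 0.0, 1.274]
ft_force: [-0.4, 0.6, -3.3]
opening: 0.09
grip_force: 30.0
```

Request:
{"method": "move_arm", "body": {"commands": [[[0, 0, -0.06], 0, -1], [[0, 0, 0], 0, -1], [[0, 0, 0], 0, -1]]}}

```text
t: 9.88
eef_pos: [487.1, 277.7, 384.3]
tcp_rot: [3.141, -0.0, 1.274]
ft_force: [0.8, -0.2, -0.2]
opening: 0.093
grip_force: 30.0
```

Request:
{"method": "move_arm", "body": {"commands": [[[0, 0, -0.06], 0, -1], [[0, 0, 0], 0, -1], [[0, 0, 0], 0, -1]]}}

```text
t: 10.13
eef_pos: [487.1, 277.7, 383.4]
tcp_rot: [3.14, -0.001, 1.274]
ft_force: [-0.9, -0.4, 7.7]
opening: 0.092
grip_force: 30.0
```

Request:
{"method": "move_arm", "body": {"commands": [[[0, 0, 0.06], 0, -0.6], [[0, 0, 0], 0, -0.2], [[0, 0, 0], 0, -0.2], [[0, 0, 0], 0, -0.2], [[0, 0, 0], 0, -0.2], [[0, 0, 0], 0, -0.2], [[0, 0, 0], 0, -0.2], [[0, 0, 0.2], 0, -0.2], [[0, 0, 0.4], 0, -0.2], [[0, 0, 0.8], 0, -0.2], [[0, 0, 1], 0, 0], [[0, 0, 1], 0, 0.2]]}}

```text
t: 11.13
eef_pos: [486.9, 277.6, 487.6]
tcp_rot: [-3.141, 0.001, 1.274]
ft_force: [1.2, -1.6, -0.0]
opening: 0.485
grip_force: 0.0
```

```bash
python3 - <<'E'
from h import *
s=env.state(); print(np.round(s["eef_pos"],1),np.round(s["tcp_rot"],3),np.round(s["ft_force"],1),s["opening"])
a=[]
for n,(x,y,w,h) in {"top":(130,180,100,90),"side":(230,200,100,90)}.items():
    p=read_camera(n)
    c=cv2.cvtColor(p["image"],cv2.COLOR_RGB2BGR)[y:y+h,x:x+w]
    a.append(cv2.convertScaleAbs(cv2.resize(c,None,fx=4,fy=4,interpolation=cv2.INTER_CUBIC),alpha=1.7,beta=20))
cv2.imwrite("pics/hung.png",np.hstack(a))
E
```

```text
[486.9 277.6 487.6] [-3.141e+00  1.000e-03  1.274e+00] [ 1.2 -1.6 -0. ] 0.48472903754301966
```

View pics/hung.png

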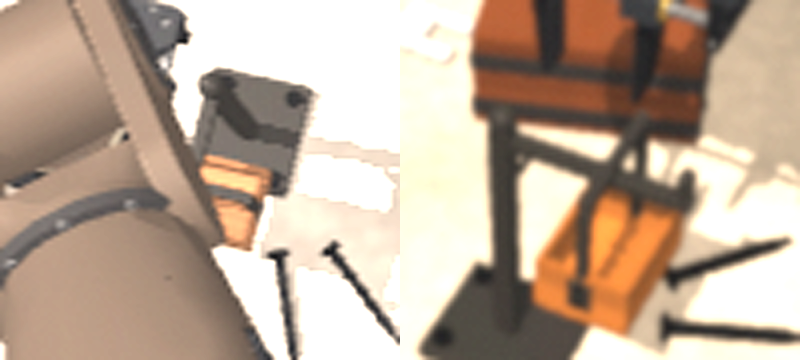

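The tray hangs free by its bail on the arm (side view: bail top at about (640,120), arm through it). On to the anvil.

Request:
{"method": "move_arm", "body": {"commands": [[[0.05, -0.5, 0], 0.25, 1], [[0.09, -0.95, 0], 0.25, 1], [[0.09, -0.95, 0], 0.25, 1], [[0.09, -0.95, 0], 0.25, 1], [[0.09, -0.95, 0], 0.25, 1], [[0.09, -0.95, 0], 0.25, 1], [[0.09, -0.95, 0], 0.25, 1], [[0.09, -0.95, 0], 0.25, 1], [[0.09, -0.95, 0], 0.25, 1], [[0.09, -0.95, 0], 0.25, 1], [[0.09, -0.95, 0], 0.25, 1], [[0.09, -0.95, 0], 0.25, 1], [[0.09, -0.95, 0], 0.25, 1], [[0.09, -0.95, -0.9], 0.25, 1], [[0.09, -0.9, -0.9], 0.2, 1], [[0.04, -0.4, -0.9], 0, 1], [[0, 0, -0.9], 0, 1], [[0, 0, -0.9], 0, 1], [[0, 0, 0], 0, 1], [[0, 0, 0], 0, 1]]}}

```text
t: 12.9
eef_pos: [527.6, -146.9, 350.7]
tcp_rot: [-3.139, -0.001, 1.57]
ft_force: [0.7, -1.2, 0.8]
opening: 1.002
grip_force: 0.0
```

```bash
python3 - <<'E'
from h import *
s=env.state(); print(np.round(s["eef_pos"],1),np.round(s["tcp_rot"],3),np.round(s["ft_force"],1),s["opening"])
a=[]
for n,(x,y,w,h) in {"top":(245,160,100,90),"side":(235,110,100,90)}.items():
    p=read_camera(n)
    c=cv2.cvtColor(p["image"],cv2.COLOR_RGB2BGR)[y:y+h,x:x+w]
    a.append(cv2.convertScaleAbs(cv2.resize(c,None,fx=4,fy=4,interpolation=cv2.INTER_CUBIC),alpha=1.7,beta=20))
    e=s["eef_pos"]
    for q,o in ((e-[0,0,171],"grasp"),([527,-147.5,124],"head"),([527,-113.5,138],"heel top")): print(n,o,np.round((proj(p,[q])[0]-[x,y])*4))
cv2.imwrite("pics/anv.png",np.hstack(a))
E
```

```text
[ 527.6 -146.9  350.7] [-3.139e+00 -1.000e-03  1.570e+00] [ 0.7 -1.2  0.8] 1.001686311089604
top grasp [251. 171.]
top head [244. 185.]
top heel top [204. 185.]
side grasp [200. 187.]
side head [199. 242.]
side heel top [194. 253.]
```

View pics/anv.png

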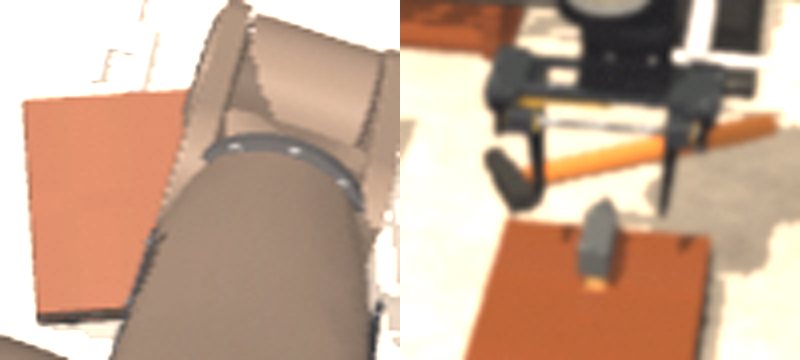

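The side view shows the anvil head at (597,245), midway between the fingers (535 and 668). I'll descend and grip.

Request:
{"method": "move_arm", "body": {"commands": [[[0, 0, -0.6], 0, 1], [[0, 0, -0.6], 0, 1], [[0, 0, -0.45], 0, 1], [[0, 0, -0.2], 0, 0], [[0, 0, 0], 0, -1], [[0, 0, 0], 0, -1], [[0, 0, 0], 0, -1], [[0, 0, 0], 0, -1], [[0, 0, 0], 0, -1], [[0, 0, 0], 0, -1], [[0, 0, 0], 0, -1], [[0, 0, 0], 0, -1], [[0, 0, 0], 0, -1], [[0, 0, 0], 0, -1], [[0, 0, 0], 0, -1], [[0, 0, 0], 0, -1], [[0, 0, 0], 0, -1]]}}

```text
t: 14.42
eef_pos: [528.1, -146.9, 295.9]
tcp_rot: [3.139, 0.001, 1.57]
ft_force: [5.7, 0.2, -1.5]
opening: 0.277
grip_force: 30.0
```

Request:
{"method": "move_arm", "body": {"commands": [[[0.03, 0.1, 0], 0, -1], [[0, 0.1, 0], 0, -1], [[0, 0.1, -0.01], 0, -1], [[0, 0.1, -0.01], 0, -1], [[0, 0, 0], 0, -1], [[0, 0, 0], 0, -1]]}}

```text
t: 14.92
eef_pos: [528.9, -136.3, 295.8]
tcp_rot: [3.139, 0.004, 1.571]
ft_force: [1.1, -15.3, 3.1]
opening: 0.27
grip_force: 30.0
```

Request:
{"method": "move_arm", "body": {"commands": [[[0, -0.1, 0.01], 0, -1], [[0, -0.1, 0.01], 0, -1], [[0, -0.1, 0], 0, -1], [[0, -0.1, 0], 0, -1], [[0, -0.1, 0], 0, -1], [[0, -0.1, 0], 0, -1], [[0, -0.1, -0.01], 0, -1], [[0, -0.1, -0.01], 0, -1], [[0, 0, 0], 0, -1], [[0, 0, 0], 0, -1]]}}

```text
t: 15.75
eef_pos: [528.9, -157.3, 296.0]
tcp_rot: [3.14, -0.003, 1.569]
ft_force: [4.8, 16.6, 11.5]
opening: 0.275
grip_force: 30.0
```

Request:
{"method": "move_arm", "body": {"commands": [[[0, 0.1, 0], 0, -1], [[0, 0.1, 0], 0, -1], [[0, 0.1, 0], 0, -1], [[0, 0.1, 0], 0, -1], [[0, 0.1, 0], 0, -1], [[0, 0.1, 0], 0, -1], [[0, 0.1, 0], 0, -1], [[0, 0.1, 0], 0, -1], [[0, 0.06, 0], 0, -1], [[0, 0, 0], 0, -1], [[0, 0, 0], 0, -1]]}}

```text
t: 16.67
eef_pos: [528.9, -134.5, 295.6]
tcp_rot: [3.139, 0.004, 1.57]
ft_force: [0.8, -15.1, 0.8]
opening: 0.271
grip_force: 30.0
```

Request:
{"method": "move_arm", "body": {"commands": [[[0, -0.1, 0], 0, -1], [[0, -0.1, 0], 0, -1], [[0, -0.1, 0], 0, -1], [[0, -0.1, 0], 0, -1], [[0, -0.1, 0], 0, -1], [[0, -0.1, 0], 0, -1], [[0, -0.1, 0], 0, -1], [[0, -0.1, 0], 0, -1], [[0, -0.12, 0], 0, -1], [[0, 0, 0], 0, -1], [[0, 0, 0], 0, -1]]}}

```text
t: 17.58
eef_pos: [528.9, -159.2, 295.6]
tcp_rot: [3.14, -0.003, 1.569]
ft_force: [6.9, 15.1, 5.9]
opening: 0.27
grip_force: 30.0
```

Request:
{"method": "move_arm", "body": {"commands": [[[0, 0.1, 0], 0, -1], [[0, 0.1, 0], 0, -1], [[0, 0.1, 0], 0, -1], [[0, 0.1, 0], 0, -1], [[0, 0.06, 0], 0, -1], [[0, 0, 0], 0, -1], [[0, 0, 0], 0, -1]]}}

```text
t: 18.17
eef_pos: [528.9, -147.1, 295.2]
tcp_rot: [3.14, 0.001, 1.57]
ft_force: [4.8, -3.3, -0.8]
opening: 0.271
grip_force: 30.0
```

Request:
{"method": "move_arm", "body": {"commands": [[[0, 0, 0.1], 0, -1], [[0, 0, 0.1], 0, -1], [[0, 0, 0.1], 0, -1], [[0, 0, 0], 0, -1]]}}

```text
t: 18.5
eef_pos: [528.9, -147.2, 303.8]
tcp_rot: [3.14, 0.001, 1.57]
ft_force: [5.5, -3.2, -4.4]
opening: 0.272
grip_force: 30.0
```

Request:
{"method": "move_arm", "body": {"commands": [[[0, 0, 0.15], 0, -1], [[0, 0, 0.15], 0, -1], [[0, 0, 0.15], 0, -1], [[0, 0, 0.15], 0, -1], [[0, 0, 0.15], 0, -1], [[0, 0, 0.15], 0, -1], [[0, 0, 0.15], 0, -1], [[0, 0, 0.15], 0, -1], [[0, 0, 0.15], 0, -1], [[0, 0, 0.15], 0, -1], [[0, 0, 0.15], 0, -1], [[0, 0, 0.15], 0, -1], [[0, 0, 0.15], 0, -1], [[0, 0, 0.15], 0, -1], [[0, 0, 0.15], 0, -1], [[0, 0, 0], 0, -1], [[0, 0, 0], 0, -1], [[0, 0, 0], 0, -1]]}}

```text
t: 20.0
eef_pos: [528.3, -146.8, 371.4]
tcp_rot: [-3.141, -0.0, 1.57]
ft_force: [-0.9, 0.6, -4.8]
opening: 0.271
grip_force: 30.0
```

```bash
python3 - <<'E'
from h import *
s=env.state(); print(np.round(s["eef_pos"],1),np.round(s["ft_force"],1),s["opening"])
p=read_camera("side"); x,y,w,h=220,100,120,190
c=cv2.cvtColor(p["image"],cv2.COLOR_RGB2BGR)[y:y+h,x:x+w]
e=s["eef_pos"]-[0,0,171]; print("head,foot pred",((proj(p,[e,e-[0,0,94],[527,-147.5,90]])-[x,y])*3.15).round())
cv2.imwrite("pics/end.png",cv2.convertScaleAbs(cv2.resize(c,None,fx=3.15,fy=3.15,interpolation=cv2.INTER_CUBIC),alpha=1.7,beta=20))
E
```

```text
[ 528.3 -146.8  371.4] [-0.9  0.6 -4.8] 0.2714266554322966
head,foot pred [[205. 162.]
 [203. 236.]
 [204. 248.]]
```

View pics/end.png

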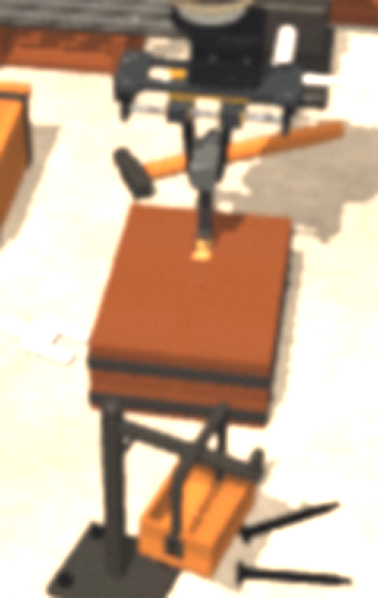

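The anvil is upright in the fingers with its foot at (205,238), about 15 mm above the mortise at (203,248). There is no sideways force on it, and the tray is still hanging. I'm handing in.

```bash
python3 -c "
from cell import env
print(env.job_done())"
```

```text
the job is handed in; nothing more can be done
None
```

I've handed the job in: the tray hangs by its bail on the hook, let go, and the anvil is held upright over its mortise with its foot about 15 mm above the block. No verdict came back, so whether it passed isn't confirmed.

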